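# Swing the bench furnace door shut with the hook rod

### The arm

A 7-joint arm with a two-finger parallel gripper is mounted at the origin on the work surface. World frame = base frame: x ahead of the robot, y to its left, z up, the work surface at z = 0. Lengths are in mm, angles in rad, forces in N, time in s.
With the tool pointing down it reaches from about 400 to 900 mm from the base axis. Payload 5.5 kg.
Tool frame: the origin (TCP) lies between the finger pads; the fingertips stand 8 mm ahead of it and the grasp point (between the pads) lies 11 mm behind it; z points along the fingers, y is the direction in which the jaws open and shut (so a half turn about z gives the same grasp; the last joint's range is limited). The gripper opens to 92 mm and grips with 3 to 60 N. Pads are 19 mm wide; open, the fingers measure 130 mm over their backs; the gripper's body (75 mm by 190 mm) begins 47 mm behind the grasp point.
Start: joints at [1.531, 0.501, -0.427, 1.55, 0.221, 1.138, -0.21], TCP at [193.859, -620.418, 234.729] pointing down, gripper open.
Joint ranges: [-2.88, 2.88], [-0.31, 2.03], [-1.54, 1.56], [0.2, 2.42], [-1.41, 4.55], [0.19, 2.02], [-2.57, 2.57]. Speed limits (rad/s): [2.57, 2.57, 3.14, 3.14, 3.14, 3.14, 3.14].

### API

Orientations are given as a rotation vector (axis times angle).
In Python, from bench import arm gives the robot as it stands. The module is installed in compiled form; this text tells all that it offers. Calls block until the motion is done:
- arm.move_to(position, orientation): joint-space move of the TCP to a pose.
- arm.move_linear(position, orientation=None, feed=150, f_stop=None): straight line of the TCP; orientation=None keeps the orientation; feed is the mean speed in mm/s. With f_stop (N) it stops when the force on the tool has changed by that much, and returns True; else False.
- arm.set_joints(angles): joint-space move.
- arm.open() and arm.close_gripper(grip_force=None): open the fingers fully, or close them until they stop; grip_force is the grip in N (None keeps the last).
- arm.sleep(seconds).
- arm.inverse_kinematics(position, orientation): joint angles nearest the present ones, or None.
- arm.get_state(): the state.
- arm.snapshot(name): name is "side" or "top"; returns the picture (420x560x3 uint8, red, green, blue); there is no depth.
- arm.camera_params(name): a dict with "intrinsics" (3x3 intrinsics, pixels), "origin" and "rotation" of the camera in the world. Camera axes: x right, y down, z forward; pixel columns grow to the right and rows downward; lengths in mm; the calibration is good to about 2 mm. A picture is of the moment at which its call begins. camera_params takes no time and is no camera call.
A pose or a line that the arm cannot do raises arm.PlanningError and nothing moves.
- arm.close_job(): hands the job in, once; it reports no verdict.
Trained networks look in the newest picture that a camera, given by its name, has taken for a name from the list of things; names that differ only in an ending like _2 or _b are one class to them, and where a whole thing is asked for, a point or a joint stands for the part that bears it (a point fixed in the world has none). Each returns a list of dicts, best first, with "confidence" (0 to 1); they miss things now and then, are a little off and sometimes report something else, mostly with a low value. They report only what shows in the picture. A call takes as long as a camera call.
- arm.outline_of(name, camera): "region" (420x560 bool, what is visible of it) and "bbox" ([centre column, centre row, width, height] in pixels, round what is visible of it).
The state is a dict: "clock": time; "q": joint angles; "joint_vel": joint speeds; "joint_torque": joint torques, N m; "ee_pos": TCP position; "tool_rot": TCP orientation; "ft_force": force on the tool from outside, world axes, zero at the start; "ft_torque": the same for the moment, N m; "width": opening from 0.0 (shut) to 1.0 (fully open).
Only numpy, scipy, OpenCV 4.12 (cv2) and the standard library are available. Lean on these libraries where they do the work, as an engineer would, in place of code of your own. Each camera call takes 0.05 s, during which the arm holds its last target.

### The job

The door of the small green bench furnace stands open and is too hot to touch. Take the hook rod (wooden handle, yellow hook pin) from its rest, drop its pin down into the red ring eye on top of the door and use it to swing the door fully shut, keeping gripper and arm off the furnace. Then unhook the rod and lay it back on its rest the way it lay, leaving the blue-handled poker alone.

Things in the scene. Friction and masses are not known exactly. Their poses are not given: they have to be found in the camera images.
- hook_rod: Steel bar 12 mm square, 335 long, 0.32 kg; wooden handle sleeve 110 long, 20 wide, 22 high at its middle; at one end a yellow pin 8 thick points down. Lies level, axis 75 mm above the table, pin to the far side, in open-topped notches 30 wide, 22 deep of a wooden rest (posts 100 mm either side of the middle). Origin: handle middle on the bar's axis (balance point); x along the bar to the pin, z up.
- hook_tip (a point): Lower end of the hook rod's yellow pin, 160 mm ahead of the handle's middle and 50 mm below the bar's axis. Axes as the rod's.
- eye (a point): Centre of the red ring eye on top of the furnace door, near its free edge. The ring lies level, hole 34 mm across seen from above, wire 8 mm thick, 265 mm above the table, held by a thin red stalk on its hinge side; 60 mm of free air below it. Its axes turn with the door: y points level from the hinge line to the eye (145 mm away), z up.
- furnace_door (a joint): Angle of the furnace door about its upright hinge, rad: 0 fully shut against a stop, larger more open (at most 1.5), growing anticlockwise seen from above. The steel door (175 wide, 20 thick, from 46 to 196 mm above the table, 0.7 kg) stays where it is left; 1 to 2 N at the eye moves it.
- furnace: Small green bench furnace, fixed: 260 mm deep, 240 wide, top 230 above the table. Origin: centre of its underside; its front (door side) faces its own -x. The door's hinge line is at x = -142, y = -70 mm in this frame; with the door shut the eye is at x = -142, y = +75, z = 265 mm. The door opens towards -x.
- poker: Bystander: a straight steel bar without a pin, 12 mm square, 340 mm long, with a blue handle sleeve, on a like wooden rest beside the hook rod's; either of the two may lie on the left. Origin: middle of its handle, on the bar's axis; x along the bar.

How it is judged:
By the outcome, as a careful person would: the job done as asked, in the order asked, and still so for the second after the job is handed in, with the robot touching nothing.
It also fails if it takes over 64 s, if anything falls off the work surface, if the arm or the gripper's body presses on something with over 40 N, if the wrist force passes 120 N, or if a joint passes its speed limit or range.

## Working session

There is one attempt and no reset: what is moved stays moved. The work goes in short steps, each a Python script; the robot and the scene stay as the last script left them, time stands still between calls to the robot, and variables do not carry over. Pictures are saved under pics/ and viewed, and the job is handed in when it is done.

```bash
mkdir -p pics; ls
python3 - <<'E'
from bench import arm
import cv2,numpy as np
for n in ("side","top"):
    im=arm.snapshot(n); cv2.imwrite(f"pics/{n}0.png",im[:,:,::-1])
    p=arm.camera_params(n); print(n,p)
    for t in ("hook_rod","hook_tip","eye","furnace_door","furnace","poker"):
        for d in arm.outline_of(t,n)[:2]: print(t,round(d["confidence"],2),np.round(d["bbox"],1))
print(arm.get_state())
E
```

```text
pics
side {'intrinsics': array([[410.47368091,   0.        , 278.21887125],
       [  0.        , 410.47368091, 209.89604656],
       [  0.        ,   0.        ,   1.        ]]), 'origin': array([ 476.90883199, -306.35743264, 1232.67105368]), 'rotation': array([-2.79181388,  0.59437273, -0.08644423])}
hook_rod 0.7 [266.2 276.3 105.7  70.4]
hook_tip 0.97 [266.6 273.5 105.1  69.8]
eye 0.85 [295.2 170.4  22.6  75. ]
furnace 0.65 [248.9 125.4 117.6 162.9]
furnace 0.59 [267.7 273.1 105.2  71.9]
poker 0.68 [285.3 331.8 110.2  64.9]
top {'intrinsics': array([[413.47959333,   0.        , 276.48508061],
       [  0.        , 413.47959333, 218.64503725],
       [  0.        ,   0.        ,   1.        ]]), 'origin': array([ 503.47517202,   18.66670203, 1083.15505172]), 'rotation': array([-2.13533917,  2.18853907, -0.17417736])}
hook_rod 0.96 [336.2 270.5  32.7 140.7]
hook_tip 0.6 [333.9 271.9  33.1 138.2]
hook_tip 0.37 [226.5 195.9  82.4  33.8]
eye 0.73 [226.8 196.9  81.7  34.9]
furnace_door 0.74 [230.4 193.7  78.4  35.2]
furnace 0.85 [165.6 211.8 210.  120.3]
poker 0.92 [402.8 274.8  24.  142.6]
{'clock': 0.7, 'q': array([ 1.53117074,  0.50085858, -0.42698601,  1.55037469,  0.22079541,
        1.13833679, -0.21031596]), 'joint_vel': array([-4.45080522e-05, -4.58815621e-04, -8.56815471e-04, -9.01585013e-04,
        1.33889314e-03,  4.64340335e-04,  6.01662722e-04]), 'joint_torque': array([ 5.77420524e-04, -5.66273904e+01, -5.80845639e+00, -2.79447448e+01,
       -6.64763781e-02,  2.04076833e-02, -1.20125989e-05]), 'ee_pos': array([ 193.86778205, -620.42079353,  234.76397067]), 'tool_rot': array([3.10561243e+00, 4.73846410e-01, 3.76424573e-05]), 'ft_force': array([ 0.59480551, -0.50096251,  1.07857949]), 'ft_torque': array([ 0.01902189, -0.02044942,  0.03891193]), 'width': 0.9971736903290909}
```

Run:
```python
import cv2,numpy as np
a=cv2.imread("pics/side0.png");b=cv2.imread("pics/top0.png")
cv2.imwrite("pics/s0c.png",cv2.resize(a[20:400,160:440],None,fx=1.57*1,fy=1.57,interpolation=3))
c=b[120:360,40:440];cv2.imwrite("pics/t0c.png",cv2.resize(c,None,fx=2,fy=2,interpolation=3))
```

```text
(no output)
```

View pics/side0.png

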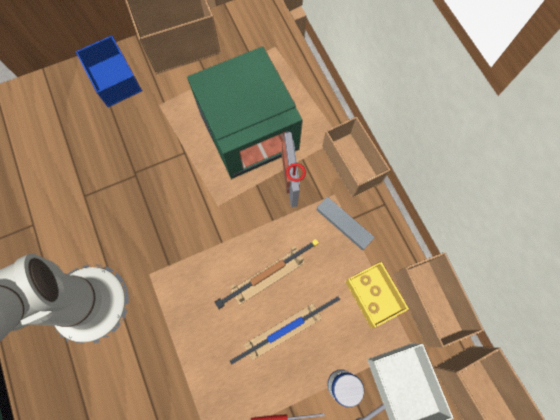

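View pics/top0.png

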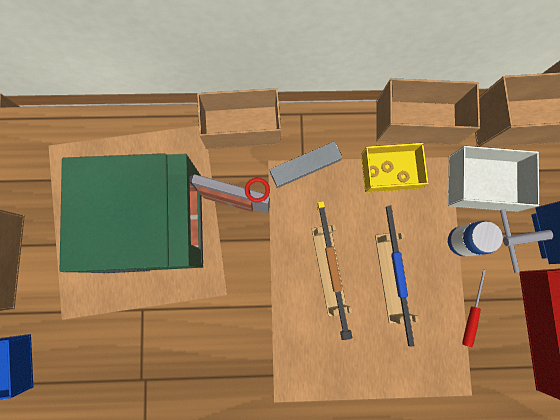

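```bash
sleep 0
```

```text
(no output)
```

View pics/t0c.png

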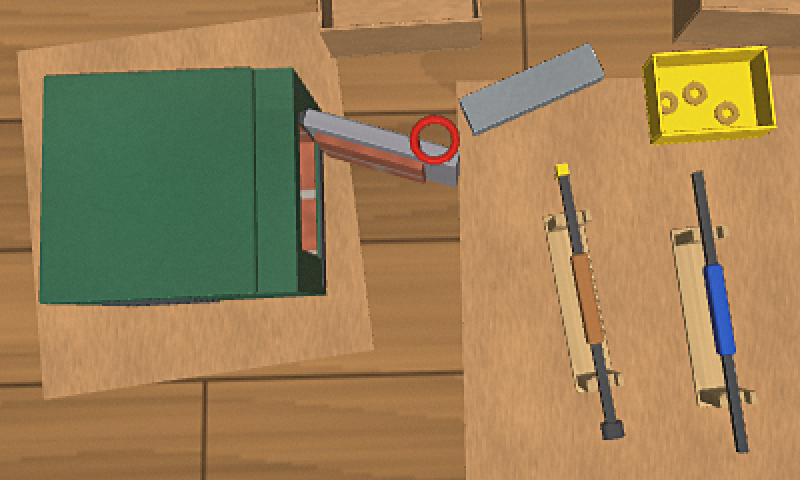

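View pics/s0c.png

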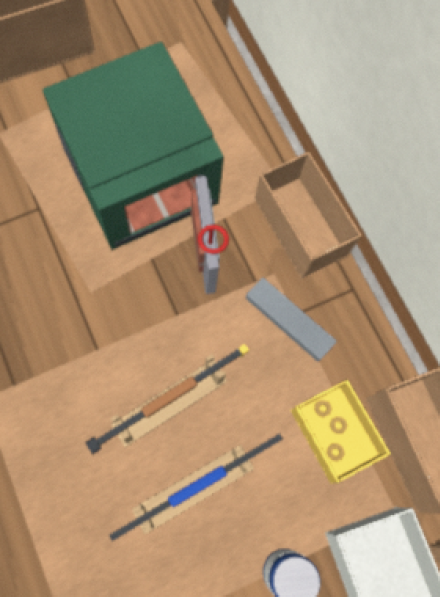

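```bash
cat > h.py <<'E'
import cv2,numpy as np
from scipy.spatial.transform import Rotation as R
from bench import arm
P={n:arm.camera_params(n) for n in("side","top")}
def cam(n):
    p=P[n]; r=np.array(p["rotation"],float)
    return p["intrinsics"],np.array(p["origin"]),(R.from_rotvec(r).as_matrix() if r.shape==(3,) else r)
def plane(n,uv,z):
    K,o,M=cam(n); d=M@np.linalg.inv(K)@np.array([uv[0],uv[1],1.]); return o+d*(z-o[2])/d[2]
def proj(n,X):
    K,o,M=cam(n); c=(np.atleast_2d(X)-o)@M; q=c@K.T; return q[:,:2]/q[:,2:]
def mask(bgr,kind):
    h=cv2.cvtColor(bgr,cv2.COLOR_BGR2HSV).astype(int);H,S,V=h[...,0],h[...,1],h[...,2]
    if kind=="red": return ((H<6)|(H>174))&(S>190)&(V>110)
    if kind=="yellow": return (H>22)&(H<33)&(S>180)&(V>120)
    if kind=="green": return (H>55)&(H<90)&(S>80)
    if kind=="blue": return (H>105)&(H<128)&(S>150)&(V>60)
E
python3 - <<'E'
from h import *
for n in("side","top"):
    im=cv2.imread(f"pics/{n}0.png")
    roi={"side":(180,130,330,310),"top":(230,170,350,340)}[n]
    for k,zs in(("red",[265]),("yellow",[75,80])):
        m=np.zeros(im.shape[:2],np.uint8); x0,y0,x1,y1=roi
        if n=="side" and k=="red": x0,y0=280,155
        if n=="top" and k=="red": x1=272
        m[y0:y1,x0:x1]=mask(im,k)[y0:y1,x0:x1]
        ys,xs=np.nonzero(m)
        c=((xs.min()+xs.max())/2,(ys.min()+ys.max())/2)
        print(n,k,len(xs),xs.min(),xs.max(),ys.min(),ys.max(),c,(xs.mean(),ys.mean()))
        if k=="red" and len(xs)>5:
            print(" ell",cv2.fitEllipse(cv2.convexHull(np.stack([xs,ys],1).astype(np.int32))))
        for z in zs: print("  ",z,plane(n,c,z).round(1))
    arm_=None
    g=mask(im,"green").astype(np.uint8)
    cs=max(cv2.findContours(g,0,1)[0],key=cv2.contourArea)
    print(n,"green",cv2.approxPolyDP(cs,3,True)[:,0].tolist())
E
```

```text
side red 3 300 304 173 178 (np.float64(302.0), np.float64(175.5)) (np.float64(302.3333333333333), np.float64(175.33333333333334))
   265 [686.6  18.2 265. ]Traceback (most recent call last):
  File "<stdin>", line 11, in <module>
    return umr_minimum(a, axis, None, out, keepdims, initial, where)
ValueError: zero-size array to reduction operation minimum which has no identity
```

```bash
sed -i 's/(S>190)&(V>110)/(S>150)\&(V>100)/; s/(S>180)&(V>120)/(S>150)\&(V>120)/' h.py
python3 - <<'E'
from h import *
for n,c in (("side",[(285,175),(287,172),(315,243),(269,272)]),("top",[(247,190),(321,205),(333,270)])):
    im=cv2.imread(f"pics/{n}0.png");h=cv2.cvtColor(im,cv2.COLOR_BGR2HSV)
    for u,v in c: print(n,u,v,h[v-1:v+2,u-1:u+2].reshape(-1,3).tolist())
E
```

```text
side 285 175 [[9, 112, 128], [5, 132, 129], [2, 170, 168], [10, 107, 126], [7, 119, 126], [3, 159, 157], [12, 105, 131], [7, 114, 125], [4, 145, 153]]
side 287 172 [[1, 183, 181], [1, 187, 205], [0, 168, 179], [1, 180, 180], [1, 186, 204], [1, 167, 174], [1, 175, 179], [1, 187, 205], [0, 171, 182]]
side 315 243 [[26, 144, 245], [26, 145, 245], [26, 144, 244], [26, 143, 244], [26, 145, 244], [26, 146, 239], [23, 147, 220], [24, 151, 228], [22, 150, 211]]
side 269 272 [[13, 132, 181], [13, 132, 184], [13, 134, 184], [13, 133, 184], [13, 133, 184], [13, 132, 183], [13, 132, 184], [12, 134, 181], [13, 138, 172]]
top 247 190 [[1, 213, 222], [1, 213, 204], [1, 212, 168], [2, 213, 218], [2, 211, 211], [3, 222, 161], [2, 217, 214], [2, 217, 212], [2, 222, 176]]
top 321 205 [[27, 213, 242], [27, 211, 240], [27, 213, 242], [27, 214, 244], [27, 212, 244], [27, 211, 245], [27, 213, 253], [27, 218, 253], [27, 217, 255]]
top 333 270 [[13, 156, 181], [14, 157, 182], [14, 155, 184], [14, 153, 183], [14, 161, 177], [14, 157, 180], [13, 159, 185], [14, 155, 183], [14, 156, 181]]
```

```bash
cat >> h.py <<'E'
def seg(im,n,k,roi):
    h=cv2.cvtColor(im,cv2.COLOR_BGR2HSV).astype(int);H,S,V=h[...,0],h[...,1],h[...,2]
    ds=0 if n=="top" else 35
    m={"red":((H<5)|(H>174))&(S>180-ds)&(V>120),"yellow":(H>22)&(H<33)&(S>165-ds)&(V>140),
       "wood":(H>9)&(H<17)&(S>140-ds*.6)&(V<205)&(V>90),"green":(H>55)&(H<90)&(S>80)}[k]
    o=np.zeros(m.shape,np.uint8);x0,y0,x1,y1=roi;o[y0:y1,x0:x1]=m[y0:y1,x0:x1]
    nn,l,st,_=cv2.connectedComponentsWithStats(o)
    if nn<2: return None
    i=1+np.argmax(st[1:,4]); return l==i
def ring(im,n,roi,z=265):
    m=seg(im,n,"red",roi)
    if m is None: return None
    ys,xs=np.nonzero(m); hull=cv2.convexHull(np.stack([xs,ys],1).astype(np.int32))
    w=np.array([plane(n,p,z)[:2] for p in hull[:,0].astype(float)])
    from scipy.optimize import least_squares
    s=least_squares(lambda p:np.hypot(w[:,0]-p[0],w[:,1]-p[1])-p[2],[*w.mean(0),25],loss="soft_l1")
    return s.x,np.sqrt((s.fun**2).mean()),m.sum()
E
python3 - <<'E'
from h import *
R0={"side":(275,150,320,200),"top":(235,170,272,210)}
Y0={"side":(300,230,330,255),"top":(310,195,330,220)}
for n in("side","top"):
    im=cv2.imread(f"pics/{n}0.png")
    print(n,ring(im,n,R0[n]))
    m=seg(im,n,"yellow",Y0[n]);ys,xs=np.nonzero(m);c=(xs.mean(),ys.mean());print("yel",len(xs),c,plane(n,c,78).round(1))
    g=seg(im,n,"green",(0,0,330,300)).astype(np.uint8)
    cs=max(cv2.findContours(g,0,1)[0],key=cv2.contourArea)
    for p in cv2.approxPolyDP(cs,3,True)[:,0].tolist(): print("  g",p,plane(n,p,230).round(0)[:2],plane(n,p,0).round(0)[:2])
    arm.snapshot(n)
    for t in("hook_rod","poker"):
        d=arm.outline_of(t,n)[0];ys,xs=np.nonzero(d["region"])
        w=np.array([plane(n,p,80)[:2] for p in zip(xs,ys)]);mu=w.mean(0);u=np.linalg.svd(w-mu,full_matrices=False)[2][0]
        u*=np.sign(u[0]);s=(w-mu)@u;print(t,mu.round(1),u.round(4),s.min().round(1),s.max().round(1),d["confidence"])
E
```

```text
side (array([674.85805286,  34.32430918,  24.72312915]), np.float64(0.7193331550813383), np.int64(142))
yel 22 (np.float64(314.77272727272725), np.float64(242.04545454545453)) [ 674.2 -119.5   78. ]
  g [262, 48] [755. 435.] [819. 606.]
  g [188, 78] [525. 429.] [536. 597.]
  g [231, 176] [524. 104.] [535. 199.]
  g [242, 169] [558. 111.] [576. 206.]
  g [239, 149] [573. 167.] [595. 276.]
  g [282, 130] [700. 172.] [752. 281.]
  g [290, 130] [720. 163.] [776. 270.]
  g [295, 145] [714. 117.] [768. 214.]
  g [298, 142] [725. 122.] [782. 220.]
  g [300, 118] [760. 185.] [825. 298.]
hook_rod [ 509.1 -144.7] [0.9886 0.1508] -159.2 173.7 0.93
poker [ 500.9 -303.6] [0.9951 0.0991] -171.2 169.7 0.55
top (array([675.45390786,  35.13468245,  24.59288144]), np.float64(0.2844966479051358), np.int64(235))
yel 34 (np.float64(320.5), np.float64(204.52941176470588)) [ 673.7 -117.6   78. ]
  g [186, 155] [761. 184.] [830. 229.]
  g [167, 155] [761. 224.] [831. 280.]
  g [167, 167] [735. 224.] [798. 279.]
  g [164, 154] [764. 230.] [834. 288.]
  g [63, 158] [759. 441.] [828. 555.]
  g [60, 271] [523. 437.] [529. 550.]
  g [197, 267] [524. 161.] [530. 199.]
  g [188, 265] [529. 179.] [536. 223.]
  g [190, 241] [578. 175.] [598. 218.]
hook_rod [ 502.5 -143.4] [0.9886 0.1507] -155.0 177.7 0.77
poker [ 494.4 -301.6] [0.9951 0.0991] -161.5 170.2 0.58
```

```bash
cat >> h.py <<'E'
def rv(psi): return np.pi*np.array([np.cos(psi/2),np.sin(psi/2),0])
OFF=9.0 # TCP below rod axis
def tcp(hand,zaxis): return [hand[0],hand[1],zaxis-OFF]
def from_pin(pin,psi): return np.array(pin[:2])-160*np.array([np.cos(psi),np.sin(psi)])
ROD=np.array([515.5,-142.5]); PSI=0.1515
EYE=np.array([675.2,34.8])
E
python3 - <<'E'
from h import *
for n in("side","top"):
    im=cv2.imread(f"pics/{n}0.png")
    m=seg(im,n,"wood",{"side":(245,255,295,292),"top":(322,240,345,300)}[n]);ys,xs=np.nonzero(m)
    p=plane(n,(xs.mean(),ys.mean()),84);print(n,len(xs),p.round(1), xs.min(),xs.max(),ys.min(),ys.max())
C=np.array([642,310.])
for f in(0,np.pi):
    for pin,psi,z in((from_pin([0,0],0)*0+ROD+160*np.array([np.cos(PSI),np.sin(PSI)]),PSI,75),(EYE,PSI,345),(EYE,.5,345),([570,166],PSI,290),([570,166],.5,290),([570,166],.9,290),([570,185],.9,290)):
        h=from_pin(pin,psi);q=arm.inverse_kinematics(tcp(h,z),rv(psi+f));print(f,h.round(0),psi,z,None if q is None else np.round(q,2))
E
```

```text
side 247 [ 514.7 -144.4   84. ] 251 284 261 284
top 349 [ 515.2 -141.7   84. ] 326 341 247 291
0 [ 516. -142.] 0.1515 75 [ 0.69  0.58 -0.59  1.96  0.46  0.75 -1.59]
0 [517.  11.] 0.1515 345 [ 0.93  0.35 -1.23  1.74  0.35  1.3  -1.8 ]
0 [535. -42.] 0.5 345 [ 0.94  0.37 -1.15  1.69  0.35  1.31 -1.35]
0 [412. 142.] 0.1515 290 [ 0.02  0.05 -0.43  2.    0.02  1.1  -1.83]
0 [430.  89.] 0.5 290 [ 0.36  0.07 -0.65  1.99  0.05  1.1  -1.38]
0 [471.  41.] 0.9 290 [ 1.04  0.48 -1.5   1.91  0.51  1.24 -1.29]
0 [471.  60.] 0.9 290 [ 1.    0.49 -1.5   1.9   0.52  1.24 -1.34]
3.141592653589793 [ 516. -142.] 0.1515 75 [ 0.93  0.71 -0.92  1.95  0.74  0.87  1.33]
3.141592653589793 [517.  11.] 0.1515 345 [ 0.84  0.29 -1.1   1.74  0.27  1.28  1.4 ]
3.141592653589793 [535. -42.] 0.5 345 [ 1.01  0.44 -1.29  1.69  0.44  1.34  1.71]
3.141592653589793 [412. 142.] 0.1515 290 [ 0.86  0.2  -1.37  1.98  0.22  1.13  1.12]
3.141592653589793 [430.  89.] 0.5 290 [ 0.93  0.18 -1.29  1.98  0.19  1.12  1.63]
3.141592653589793 [471.  41.] 0.9 290 [ 0.96  0.31 -1.28  1.91  0.33  1.16  2.02]
3.141592653589793 [471.  60.] 0.9 290 [ 0.91  0.32 -1.28  1.9   0.34  1.16  1.98]
```

Run:
```python
from h import *
arm.open()
arm.set_joints([.27,.14,0,1.72,0,1.28,-1.15])
s=arm.get_state();print(s["clock"],s["ee_pos"],s["tool_rot"])
for psi,pin,z in((PSI,None,135),(PSI,None,75),(PSI,EYE,345),(.5,EYE,345),(.9,[570,166],290),(.5,[570,185],290)):
    h=ROD if pin is None else from_pin(pin,psi)
    q=arm.inverse_kinematics(tcp(h,z),rv(psi));print(psi,h.round(0),z,None if q is None else np.round(q,2))
arm.move_to(tcp(ROD,145),rv(PSI))
s=arm.get_state();print(s["clock"],s["ee_pos"],s["q"].round(2))
im=arm.snapshot("side");cv2.imwrite("pics/s1.png",im[:,:,::-1])
im=arm.snapshot("top");cv2.imwrite("pics/t1.png",im[:,:,::-1])
```

```text
3.2333 [ 495.84517773 -166.32837657  357.00218135] [3.13202688e+00 2.33983327e-01 1.44607809e-03]
0.1515 [ 516. -142.] 135 [ 0.24  0.4  -0.02  1.94  0.01  0.79 -1.21]
0.1515 [ 516. -142.] 75 [ 0.23  0.5  -0.02  1.97  0.01  0.67 -1.21]
0.1515 [517.  11.] 345 [ 0.05  0.15 -0.14  1.76  0.02  1.24 -1.51]
0.5 [535. -42.] 345 [ 0.14  0.18 -0.13  1.72  0.02  1.24 -1.06]
0.9 [471.  41.] 290 [ 0.07  0.11 -0.23  1.93  0.03  1.1  -0.84]
0.5 [430. 108.] 290 [-0.04  0.06 -0.28  1.99  0.02  1.1  -1.4 ]
4.125 [ 516.50382125 -143.41996133  137.00353919] [ 0.24  0.39 -0.02  1.94  0.01  0.82 -1.21]
```

View pics/s1.png

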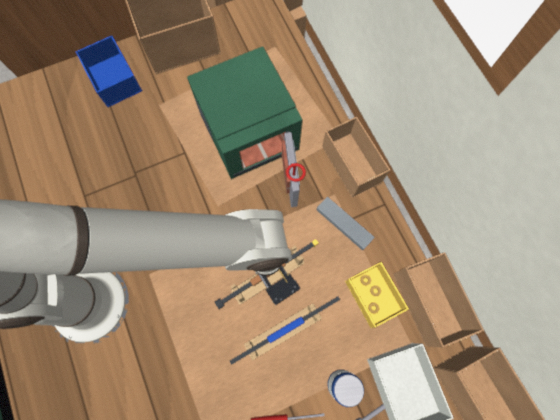

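View pics/t1.png

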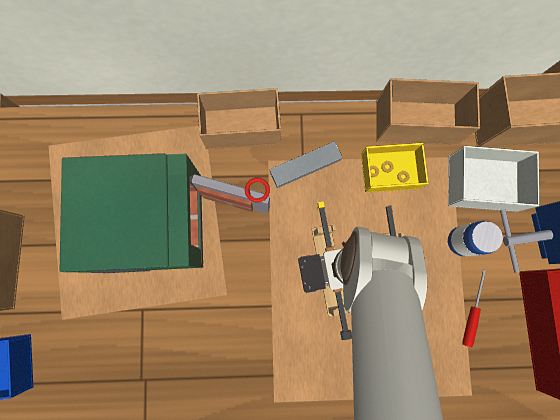

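The side view shows the gripper straddling the wooden handle (about 270,272), with the jaws across the bar. The ring at (295,172) has not moved. I'll descend and grip.

Run:
```python
from h import *
print(arm.move_linear(tcp(ROD,75),rv(PSI),feed=80,f_stop=12))
s=arm.get_state();print(s["ee_pos"],s["ft_force"])
arm.close_gripper(40)
s=arm.get_state();print(s["clock"],s["ee_pos"],s["tool_rot"],s["width"]*92,s["ft_force"])
np.save("grasp.npy",np.r_[s["ee_pos"],s["tool_rot"]])
print(arm.move_linear(tcp(ROD,125),rv(PSI),feed=100))
s=arm.get_state();print(s["clock"],s["ee_pos"],s["width"]*92,s["ft_force"],s["ft_torque"])
for n in("side","top"):
    im=arm.snapshot(n);cv2.imwrite(f"pics/{n}2.png",im[:,:,::-1])
    m=seg(im[:,:,::-1].copy(),n,"yellow",{"side":(290,200,360,262),"top":(300,185,350,230)}[n])
    if m is not None:
        ys,xs=np.nonzero(m);print(n,len(xs),plane(n,(xs.mean(),ys.mean()),128).round(1))
print("expect",ROD+160*np.array([np.cos(PSI),np.sin(PSI)]))
```

```text
False
[ 515.95294319 -142.6159294    66.39336903] [ 0.6466537   0.97556312 -0.09508078]
6.3667 [ 515.46567921 -142.38685164   65.97980003] [-3.13244285e+00 -2.37642299e-01  1.01482441e-04] 19.911781725605415 [ 0.07938495 -0.28939799  0.50132078]
False
7.0167 [ 515.13472191 -142.44274649  115.74384278] 19.790425450030074 [-0.35472113 -0.55070425 -2.89264324] [0.01034443 0.01880782 0.00092792]
side 24 [ 674.1 -120.   128. ]
top 37 [ 673.4 -118.7  128. ]
expect [ 673.66732935 -118.35262073]
```

View pics/side2.png

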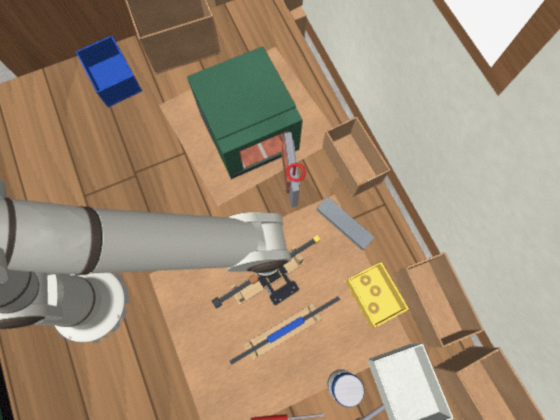

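The rod is gripped and level: it carries about 3 N, and the yellow tip at (317,239) projects to where I expected. Next I'll carry it over the eye.

Run:
```python
from h import *
arm.move_linear(tcp(ROD,350),rv(PSI),feed=250)
psi=.3
arm.move_linear(tcp(from_pin(EYE,psi),350),rv(psi),feed=200)
arm.sleep(.2)
s=arm.get_state();print(s["clock"],s["ee_pos"],s["ft_force"])
tip=EYE
for n in("side","top"):
    im=arm.snapshot(n);b=im[:,:,::-1].copy()
    print(n,"head expected",proj(n,[*EYE,353]),"ring",proj(n,[*EYE,265]),"tip",proj(n,[*EYE,300]))
    c=proj(n,[*EYE,300])[0].astype(int);x0,y0=c-[70,52];cr=b[y0:y0+105,x0:x0+140]
    cv2.imwrite(f"pics/{n}3.png",cv2.resize(cr,None,fx=5,fy=5,interpolation=2));print(x0,y0)
    m=seg(b,n,"yellow",(c[0]-40,c[1]-40,c[0]+40,c[1]+40))
    ys,xs=np.nonzero(m);print(len(xs),xs.mean(),ys.mean(),plane(n,(xs.mean(),ys.mean()),350).round(1))
    print(ring(b,n,{"side":(275,150,320,200),"top":(235,170,272,210)}[n]))
```

```text
9.1667 [522.30486186 -14.2700957  340.88907283] [-0.20331226 -0.2856564  -3.08961622]
side head expected [[296.60705888 157.34140999]] ring [[295.14133634 171.60972259]] tip [[295.69488716 166.2210928 ]]
225 114
33 297.6666666666667 158.57575757575756 [676.8  32.1 350. ]
(array([675.55946794,  34.29433473,  24.49273946]), np.float64(1.0446409673513772), np.int64(95))
top head expected [[255.82610706 179.68029437]] ring [[256.9908491  189.70223817]] tip [[256.55805253 185.97826947]]
186 133
59 257.1525423728813 179.22033898305085 [676.7  32.4 350. ]
(array([675.10461709,  36.58106707,  23.47235413]), np.float64(1.4267411406961534), np.int64(114))
```

View pics/side3.png

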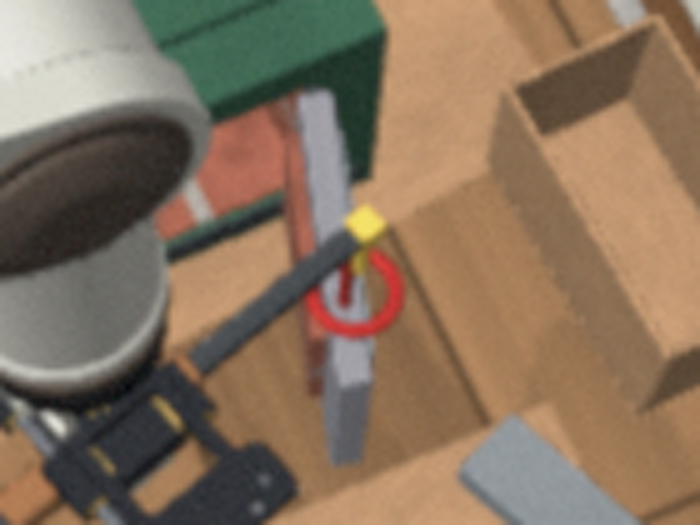

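View pics/top3.png

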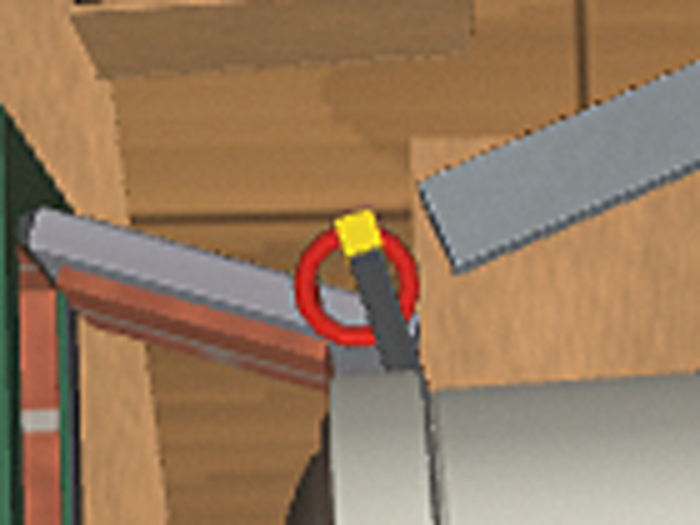

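```bash
cat >> h.py <<'E'
H=np.array([715.,174.])
COR=np.array([-1.,2.0])
ZE=292
E
python3 - <<'E'
from h import *
psi=.3
arm.move_linear(tcp(from_pin(EYE,psi)+COR,350),rv(psi),feed=60)
st=arm.move_linear(tcp(from_pin(EYE,psi)+COR,ZE),rv(psi),feed=60,f_stop=4)
arm.sleep(.2)
s=arm.get_state();print(st,s["clock"],s["ee_pos"],s["ft_force"])
for n in("side","top"):
    im=arm.snapshot(n);b=im[:,:,::-1].copy()
    c=proj(n,[*EYE,265])[0].astype(int);x0,y0=c-[50,40];cr=b[y0:y0+80,x0:x0+100]
    cv2.imwrite(f"pics/{n}4.png",cr if 0 else cv2.resize(cr,None,fx=5,fy=5,interpolation=2))
    m=seg(b,n,"yellow",(c[0]-40,c[1]-40,c[0]+40,c[1]+40))
    ys,xs=np.nonzero(m);print(n,len(xs),plane(n,(xs.mean(),ys.mean()),ZE+3).round(1))
    print(ring(b,n,{"side":(275,150,320,200),"top":(235,170,272,210)}[n]))
E
```

```text
False 10.8333 [521.58441906 -10.48357166 283.39220591] [-0.35829293  0.227651   -2.83035512]
side 26 [675.3  35.  295. ]
(array([675.46590147,  34.08476431,  24.27314088]), np.float64(0.5857265305944557), np.int64(76))
top 56 [675.2  36.3 295. ]
(array([675.66836583,  35.22852691,  24.5584371 ]), np.float64(0.3286367469085088), np.int64(216))
```

View pics/side4.png

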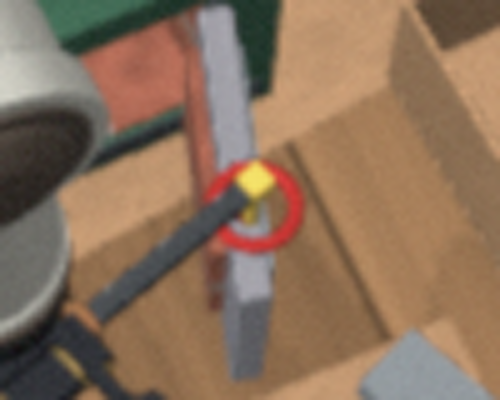

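View pics/top4.png

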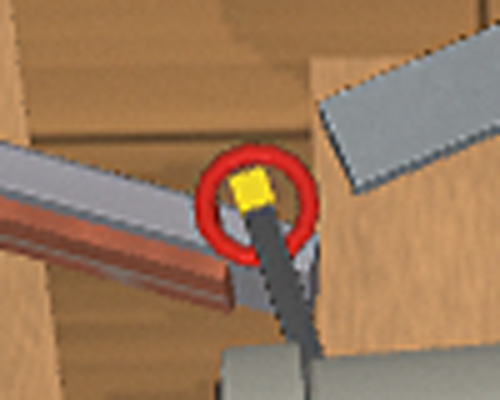

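Both views show the pin inside the ring hole, within about 1 mm of its centre, with no contact force. Next is the closing arc.

Run:
```python
from h import *
t0=np.degrees(np.arctan2(*(EYE-H)[::-1]))%360
N=8
for i in range(1,N+1):
    f=i/N; th=np.radians(t0+(186-t0)*f); psi=.3+.4*f
    pin=H+145*np.array([np.cos(th),np.sin(th)])
    st=arm.move_linear(tcp(from_pin(pin,psi)+COR,ZE),rv(psi),feed=80,f_stop=12)
    s=arm.get_state();print(st,round(s["clock"],2),pin.round(1),s["ee_pos"].round(1),s["ft_force"].round(1))
    if st: break
for n in("side","top"):
    im=arm.snapshot(n);b=im[:,:,::-1].copy();cv2.imwrite(f"pics/{n}5.png",b)
    print(n,ring(b,n,{"side":(215,150,320,200),"top":(170,170,272,260)}[n]))
```

```text
False 11.31 [655.  42.] [503.6 -10.9 283.2] [ 1.1  0.1 -3.2]
False 11.66 [636.1  52.3] [487.9  -7.8 283.1] [ 0.6 -0.4 -3.2]
False 11.99 [619.   65.4] [474.   -2.1 283.1] [-0.2 -0.2 -3.3]
False 12.32 [604.   80.8] [462.4   6.3 283. ] [ 0.3 -0.9 -1.2]
False 12.63 [591.4  98.2] [453.7  17.  283. ] [-0.2  0.1 -3. ]
False 12.95 [581.5 117.3] [448.2  29.7 283. ] [-0.6 -0.5 -2.8]
False 13.28 [574.6 137.7] [446.   43.7 283. ] [ 0.2  0.1 -2.4]
False 13.61 [570.8 158.8] [447.3  58.7 283. ] [ 1.1 -0.3 -2.2]
side (array([575.16732382, 153.41308942,  22.9099401 ]), np.float64(2.660178284014449), np.int64(50))
top (array([574.54028504, 156.463492  ,  24.4459345 ]), np.float64(0.39165535854368794), np.int64(222))
```

View pics/top5.png

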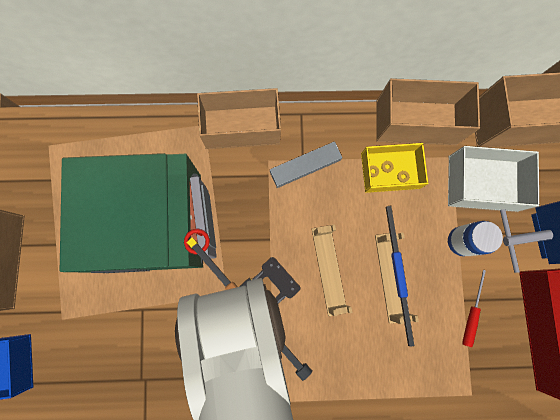

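View pics/side5.png

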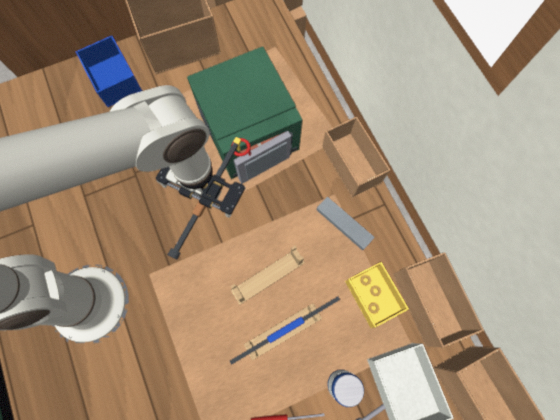

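Run:
```python
from h import *
psi=.7
st=arm.move_linear(tcp(from_pin([570,192],psi)+COR,ZE),rv(psi),feed=25,f_stop=10)
s=arm.get_state();print(st,round(s["clock"],2),s["ee_pos"].round(1),(s["ee_pos"][:2]-COR-from_pin([0,0],psi)).round(1),s["ft_force"].round(1))
for n in("side","top"):
    im=arm.snapshot(n);b=im[:,:,::-1].copy();cv2.imwrite(f"pics/{n}6.png",b)
    print(n,ring(b,n,{"side":(215,130,320,200),"top":(170,170,272,260)}[n]))
    c=proj(n,[570,166,265])[0].astype(int);x0,y0=c-[50,45]
    cv2.imwrite(f"pics/{n}6.png",cv2.resize(b[y0:y0+90,x0:x0+110],None,fx=5,fy=5,interpolation=2))
```

```text
True 14.91 [446.3  85.2 282.2] [569.6 186.3] [ 3.1 -3.7 -2.4]
side (array([573.97854496, 167.62521353,  24.14296467]), np.float64(1.629800529624571), np.int64(100))
top (array([573.31577904, 170.26408099,  24.47328905]), np.float64(0.3317438018619062), np.int64(156))
```

View pics/top6.png

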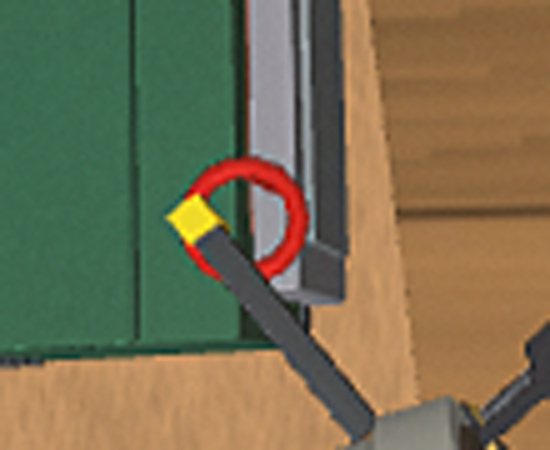

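View pics/side6.png

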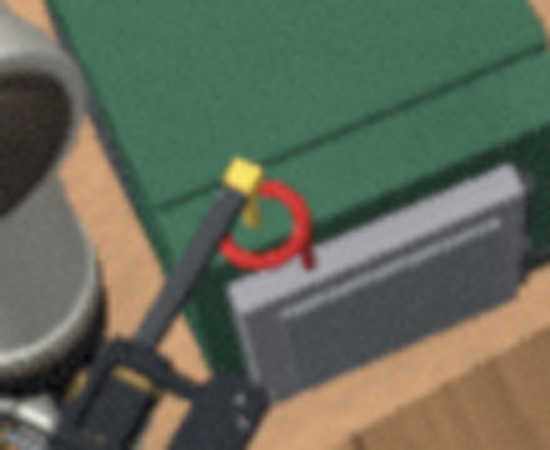

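Run:
```python
from h import *
psi=.7
s=arm.get_state();p0=s["ee_pos"]
st=arm.move_linear([p0[0]+2,p0[1]+12,ZE-OFF],rv(psi),feed=20,f_stop=14)
s=arm.get_state();print(st,round(s["clock"],2),s["ee_pos"].round(1),s["ft_force"].round(1))
for n in("side","top"):
    im=arm.snapshot(n);b=im[:,:,::-1].copy()
    print(n,ring(b,n,{"side":(215,130,320,200),"top":(170,170,272,260)}[n]))
```

```text
True 15.49 [444.9  88.6 281. ] [ 2.  -5.4 -2.4]
side (array([574.13532587, 167.75525555,  24.0228346 ]), np.float64(1.1657988291421415), np.int64(97))
top (array([573.82161747, 170.21028078,  24.44180369]), np.float64(0.7554597158715247), np.int64(153))
```

The ring did not move under 14 N more push, so the door is on its stop. I'll centre the pin in the ring, check it, then lift.

Run:
```python
from h import *
psi=.7;E2=np.array([573.8,169.5])
arm.move_linear(tcp(from_pin(E2,psi)+COR*.7,ZE),rv(psi),feed=40)
arm.sleep(.2)
s=arm.get_state();print(round(s["clock"],2),s["ee_pos"].round(1),tcp(from_pin(E2,psi),ZE),s["ft_force"].round(1))
for n in("side","top"):
    im=arm.snapshot(n);b=im[:,:,::-1].copy()
    c=proj(n,[*E2,265])[0].astype(int);x0,y0=c-[50,45]
    print(n,ring(b,n,{"side":(215,130,320,200),"top":(170,170,272,260)}[n]))
    ys,xs=np.nonzero(seg(b,n,"yellow",(c[0]-30,c[1]-30,c[0]+30,c[1]+30)));print(len(xs),plane(n,(xs.mean(),ys.mean()),ZE+3).round(1))
    cv2.imwrite(f"pics/{n}7.png",cv2.resize(b[y0:y0+90,x0:x0+110],None,fx=5,fy=5,interpolation=2))
```

```text
16.49 [450.6  68.1 283. ] [np.float64(451.4252500344818), np.float64(66.42517004196944), 283.0] [ 0.6  0.3 -2.5]
side (array([575.18536465, 167.69734407,  23.18584547]), np.float64(1.3540784627618336), np.int64(69))
25 [575.4 166.9 295. ]
top (array([573.522912  , 170.19350956,  24.57335499]), np.float64(0.335234678954136), np.int64(231))
59 [575.1 168.2 295. ]
```

View pics/top7.png

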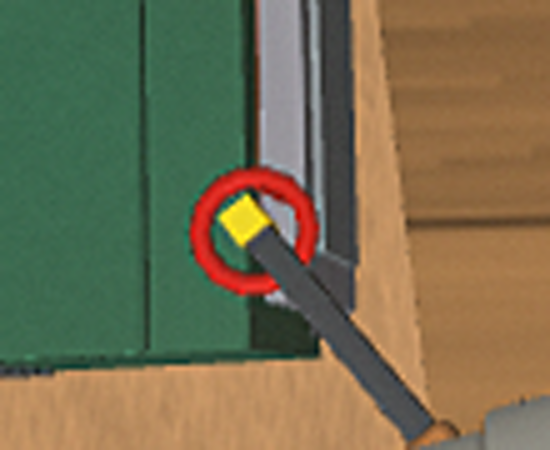

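View pics/side7.png

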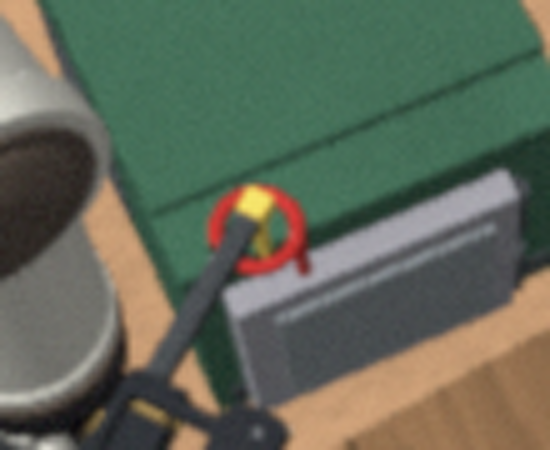

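The pin is centred, and the ring is still at its shut position. Lifting out and returning to above the rest.

Run:
```python
from h import *
psi=.7
s=arm.get_state();p=s["ee_pos"]
print(arm.move_linear([p[0]+.8,p[1]-1,355-OFF],rv(psi),feed=80,f_stop=6))
s=arm.get_state();print(s["ee_pos"].round(1),s["ft_force"].round(1))
g=np.load("grasp.npy")
arm.move_linear([g[0],g[1],355-OFF],rv(PSI),feed=200)
arm.move_linear([g[0],g[1],135-OFF],rv(PSI),feed=200)
arm.sleep(.3)
s=arm.get_state();print(round(s["clock"],2),s["ee_pos"].round(2),s["tool_rot"].round(4),s["width"]*92,s["ft_force"].round(1),s["ft_torque"].round(2))
for n in("side","top"):
    im=arm.snapshot(n);b=im[:,:,::-1].copy();cv2.imwrite(f"pics/{n}8.png",b)
    print(n,ring(b,n,{"side":(215,130,320,200),"top":(170,170,272,260)}[n]))
    ys,xs=np.nonzero(seg(b,n,"yellow",{"side":(290,200,360,262),"top":(300,185,350,230)}[n]));print(len(xs),plane(n,(xs.mean(),ys.mean()),138).round(1))
```

```text
False
[451.1  67.  345.4] [-0.4  0.6 -2.4]
20.32 [ 515.85 -142.54  126.67] [3.1322e+00 2.3750e-01 1.8000e-03] 19.484531397887096 [ 0.1  0.2 -2.6] [-0.01 -0.    0.04]
side (array([573.90722131, 168.88367106,  24.43139443]), np.float64(0.7952424791605727), np.int64(143))
24 [ 675.4 -122.7  138. ]
top (array([573.34261285, 170.20831839,  24.50795491]), np.float64(0.33269200102873714), np.int64(256))
38 [ 674.6 -122.1  138. ]
```

View pics/top8.png

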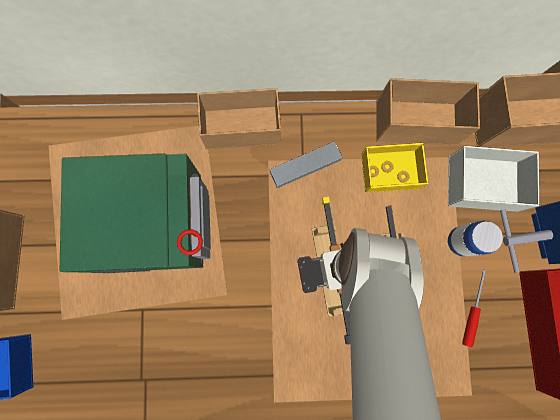

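View pics/side8.png

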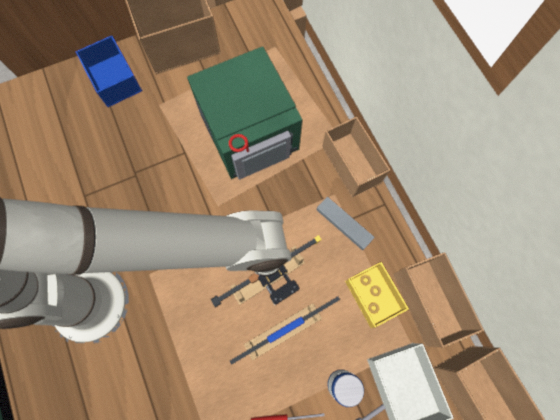

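The rod slipped about 0.02 rad in the grip, with its pin 3 mm to the right. I'll turn the tool to correct for that, then lower it.

Run:
```python
from h import *
g=np.load("grasp.npy");psi=PSI+.02
arm.move_linear([g[0]-.4,g[1],115-OFF],rv(psi),feed=60)
arm.sleep(.2)
for n in("side","top"):
    b=arm.snapshot(n)[:,:,::-1].copy()
    ys,xs=np.nonzero(seg(b,n,"yellow",{"side":(290,200,360,262),"top":(300,185,350,230)}[n]));print(n,plane(n,(xs.mean(),ys.mean()),118).round(1))
st=arm.move_linear([g[0]-.4,g[1],75.5-OFF],rv(psi),feed=40,f_stop=5)
arm.sleep(.2)
s=arm.get_state();print(st,round(s["clock"],2),s["ee_pos"].round(2),s["ft_force"].round(1),s["ft_torque"].round(2))
for n in("side","top"):
    b=arm.snapshot(n)[:,:,::-1].copy()
    cv2.imwrite(f"pics/{n}9.png",cv2.resize(b[180:370,190:450],None,fx=3,fy=3,interpolation=2))
    ys,xs=np.nonzero(seg(b,n,"yellow",{"side":(290,200,360,262),"top":(300,185,350,230)}[n]));print(n,plane(n,(xs.mean(),ys.mean()),78).round(1))
```

```text
side [ 673.7 -120.2  118. ]
top [ 673.3 -118.8  118. ]
False 22.54 [ 515.27 -142.42   66.76] [ 0.5  0.6 -3.2] [ 0.   -0.09 -0.05]
side [ 674.1 -119.5   78. ]
top [ 673.7 -119.1   78. ]
```

View pics/side9.png

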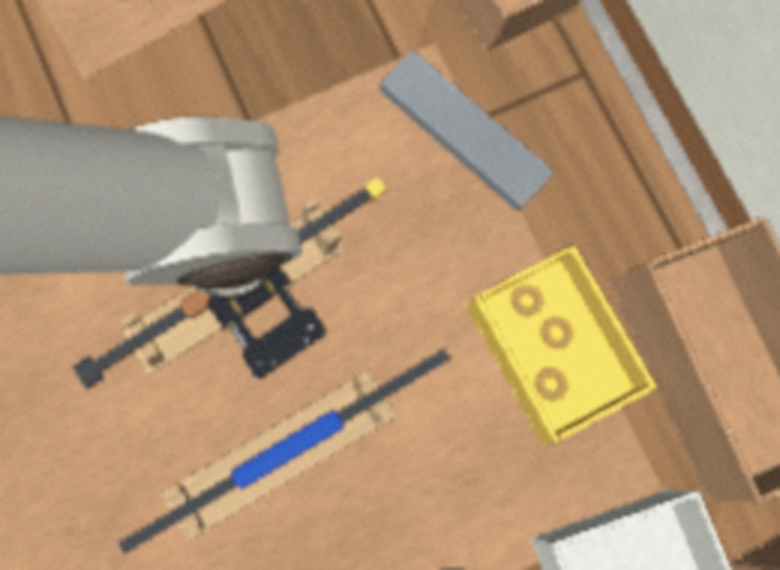

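The bar lies in both notches and the pin is back where it was. I'll lower a touch, release and retract.

Run:
```python
from h import *
g=np.load("grasp.npy");psi=PSI+.02
st=arm.move_linear([g[0]-.4,g[1],74.3-OFF],rv(psi),feed=20,f_stop=5)
s=arm.get_state();print(st,s["ee_pos"].round(2),s["ft_force"].round(1),s["ft_torque"].round(2))
arm.open()
arm.move_linear([g[0],g[1],220],rv(psi),feed=120)
arm.set_joints([.9,.14,0,1.6,0,1.4,-.6])
arm.sleep(.3)
s=arm.get_state();print(round(s["clock"],2),s["ee_pos"].round(1),s["ft_force"].round(1))
R0={"side":(215,130,320,200),"top":(170,170,272,260)}
for n in("side","top"):
    b=arm.snapshot(n)[:,:,::-1].copy()
    cv2.imwrite(f"pics/{n}10.png",b)
    print(n,ring(b,n,R0[n]))
    ys,xs=np.nonzero(seg(b,n,"yellow",{"side":(290,200,360,262),"top":(300,185,350,230)}[n]));print(n,plane(n,(xs.mean(),ys.mean()),78).round(1))
    for t in("hook_rod","poker"):
      for d in arm.outline_of(t,n)[:1]:
        ys,xs=np.nonzero(d["region"])
        w=np.array([plane(n,p,80)[:2] for p in zip(xs,ys)]);mu=w.mean(0);u=np.linalg.svd(w-mu,full_matrices=False)[2][0];u*=np.sign(u[0]);sx=(w-mu)@u
        print(t,mu.round(1),u.round(4),sx.min().round(1),sx.max().round(1),round(d["confidence"],2))
```

```text
False [ 515.36 -142.43   65.9 ] [-1.8  0.5  5.1] [0.14 0.4  0.01]
27.35 [ 312.2 -435.3  411.9] [-0.2  0.3 -0.2]
side (array([573.46831394, 168.59157101,  24.7466843 ]), np.float64(0.7772172289621425), np.int64(146))
side [ 674.2 -119.5   78. ]
hook_rod [ 515.3 -144.8] [0.9888 0.149 ] -165.3 171.7 0.82
poker [ 497.7 -303.8] [0.9948 0.1022] -166.9 171.4 0.67
top (array([573.50616102, 170.19049999,  24.58040578]), np.float64(0.33070110609124226), np.int64(257))
top [ 673.7 -119.1   78. ]
hook_rod [ 505.9 -143.8] [0.9884 0.1521] -158.7 176.4 0.75
poker [ 496.9 -301.4] [0.9951 0.0985] -166.3 169.9 0.8
```

View pics/side10.png

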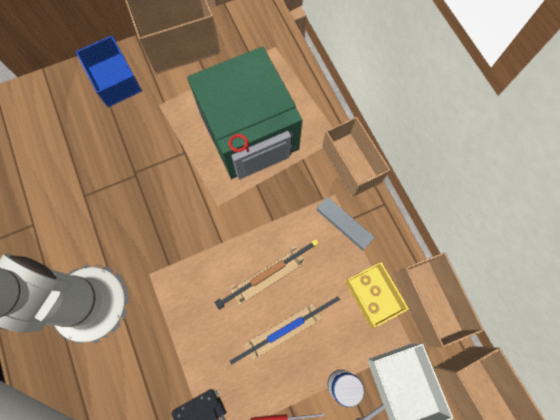

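View pics/top10.png

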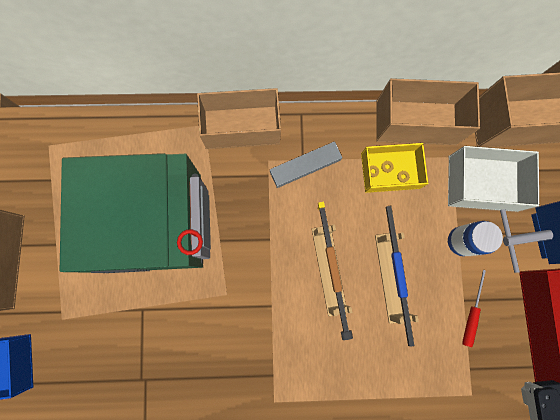

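```bash
python3 -c "
from bench import arm
arm.close_job();print(arm.get_state()['clock'])"
```

```text
the job is handed in; nothing more can be done
the job is handed in; nothing more can be done
```

The furnace door is shut and the hook rod is back on its rest. I handed the job in after about 27 s of robot time.

**Door:** I lowered the pin into the ring eye with no contact, swung the door along its arc, and pushed until it stopped. Another 14 N of push did not move the ring. After I lifted the rod out, both cameras put the ring at about (573.5, 169.5) mm, the same as during the push. I judged "fully shut" from this and from the door looking parallel to the furnace front, because there was no direct reading of the door angle.

**Rod:** It turned about 0.02 rad in the grip during the push, and I corrected for that before setting it down. The pin end is back within about 1 mm of where it started and the bar's direction within about 0.002 rad. It sits in both notches with the pin to the far side.

**Poker and forces:** Nothing touched the poker. The network outlines put its centre within about 3 mm of where it was, and it looks unchanged in the pictures. Only the pin touched the door, and the forces I read stayed under about 15 N.

**Disagreement:** The two cameras differed by 1–2 mm on the ring, which is about the calibration error.

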